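# Lay the red paver down against the stop

### The job

On the grey ware board two pavers stand on end: push the terracotta-red one over, away from you, so that it falls flat on its broad face towards the dark stop strip, then push it along the board until its end sits squarely against the strip. Only push it, never pick it up; leave the cream paver standing and everything else where it is.

Things in the scene. Friction and masses are not known exactly. Their poses are not given: they have to be found in the camera images.
- ware_board: Fixed grey ware board, 280 (its x) by 300 (its y) by 18 mm thick. Origin at the centre of its underside, on the table; top 18 mm above the table. Its +x points away from the robot, towards the stop strip at its far end; its yaw varies up to 0.5 rad. The pavers stand near its robot end, in lanes near y = +75 and -75 mm of the board; either may be in either lane.
- stop_mid (a point): Dark stop strip fixed across the whole width of the board, 22 mm thick, 22 mm high above the board's top. This point is the middle of its face towards the robot, 90 mm from the board's origin along its x and 11 mm above the board's top; axes as the board's
- red_paver: Red paver, dark dots on both broad faces, 40 thick (its x), 75 wide (its y), 110 mm long (its z), 0.43 to 0.84 kg, loose. Origin: centre of the end it stands on, 85 mm from the board's centre towards the robot; within 0.08 rad of the board's yaw. z is up at the start; x is normal to the broad face that looks to the strip and must end facing down. Takes up to 14 N to slide
- red_paver_mid (a point): Centre of the red paver, 55 mm from either end; axes as the paver's. Pushed near its top the paver tips about its far lower edge, falls by itself once leaned past about 20 degrees, and then lies about 45 mm short of the strip
- red_paver_top (a point): Centre of the red paver's upper end face, 110 mm along its z from its origin; this end must finish against the strip; axes as the paver's
- cream_paver: Cream paver of the same size and shape, standing on end in the other lane; must stay standing where it is. Origin at the centre of its underside
- mug: Blue ceramic mug, 76 mm diameter, 85 mm tall, standing on the table right of the board (-y side); origin at the centre of its underside. Leave alone
- scraper: Wooden-handled scraper, lying on the table left of the board (+y side), roughly along the board's x; origin under its middle. Leave alone
- glaze_jar: Amber glaze jar, 60 mm diameter, 80 mm tall, on the table right of the board, farther than the mug; origin at the centre of its underside. Leave alone
- flower_pot: Terracotta flower pot, 100 mm diameter at the rim, 90 mm tall, on the table to the left; origin at the centre of its underside. Leave alone
- brush: Wooden-handled brush lying on the table near right; origin under its middle. Leave alone
Mind the look-alikes: they are no part of the job. Of the things like the red_paver, leave any that is blue or purple; of the rest the smaller one is meant.

How it is judged:
By the outcome, as a careful person would: the job done as asked, in the order asked, and still so for the second after the job is handed in, with the robot touching nothing.
It also fails if it takes over 40 s, if anything falls off the work surface, if the arm or the gripper's body presses on something with over 40 N, if the wrist force passes 120 N, or if a joint passes its speed limit or range.

### The arm

A 6-joint arm with a two-finger parallel gripper is mounted at the origin on the work surface. World frame = base frame: x ahead of the robot, y to its left, z up, the work surface at z = 0. Lengths are in mm, angles in rad, forces in N, time in s.
With the tool pointing down it reaches from about 350 to 875 mm from the base axis. Payload 4.2 kg.
Tool frame: the origin (TCP) lies midway between the tips of the shut fingers; the grasp point (between the pads) lies 19 mm behind it; z points along the fingers, y is the line along which they close (so a half turn about z gives the same grasp; the last joint's range is limited). The gripper opens to 85 mm and grips with 20 to 120 N. Pads are 22 mm wide; open, the fingers measure 114 mm over their backs; the gripper's body (76 mm by 85 mm) begins 54 mm behind the grasp point. The pads swing forward as they close: fully open they stand 13 mm farther back than shut.
Start: joints at [1.607, 0.385, 0.008, 0, -1.194, -0.259], TCP at [138.069, 609.537, 203.912] pointing down, gripper open.
Joint ranges: [-3.14, 3.14], [-1.21, 2.06], [-1.07, 1.41], [-3.16, 2.05], [-2.99, -0.16], [-3.1, 3.1]. Speed limits (rad/s): [2.79, 2.79, 3.14, 3.14, 3.14, 3.14].

### API

Orientations are given as a unit quaternion [x, y, z, w].
In Python, from bench import sensors, get_image, camera_params, job_done gives the robot as it stands.
- The arm moves only by the tool servo_tool, never from a script. Its argument "motion" is a list of rows, each an object with "travel": the shift along the tool's x, y, z as a fraction of full scale, a list of three; "rot": the turn, a rotation vector about the tool's x, y, z as a fraction of full scale, a list of three; "hand": the opening, from 0 (shut) to 1 (fully open). In form: [{"travel": [x, y, z], "rot": [wx, wy, wz], "hand": hand}, ...]. A call has 1 to 10 rows; each row shifts and turns the commanded pose from where the row before left it, along the tool's axes as they then stand; what a row does not reach is not made up. Full scale, the value 1, is 25 cm for a shift and 360 degrees for a turn. A row lasts 1/12 s, in which the tool goes at most 41.7 mm and 7.16 degrees, less where a joint would pass 70% of its speed; a pose out of reach is approached as far as the arm can. A call with a number of a shift or a turn outside -1 to 1 is refused whole. A call with a gripper value outside its range is refused whole. The fingers move at their own pace and stop on an object; the grip force is fixed at half the most. Time passes only in rows, so rows that do not move let the fingers close. It gives the time, the measured TCP pose, the force, the opening and the grip force at its end, in the units of the state.
- sensors.read_state(): the state, without advancing time (a new reading comes with each control period).
- get_image(name): name is "side" or "top" or "wrist"; returns (picture, depth): 480x640x3 uint8, red, green, blue; 480x640 float32, mm along the optical axis (not along the pixel's ray), 0 where there is no reading.
- camera_params(name): a dict with "camera_matrix" (3x3 intrinsics, pixels), "R" (3x3) and "t" (3): a world point X has camera coordinates R X + t; the wrist camera has in their place "mount" (4x4, takes a point from camera to tool coordinates, whose origin is the TCP and whose axes are the flange's). Camera axes: x right, y down, z forward; pixel columns grow to the right and rows downward; lengths in mm; the calibration is good to about 2 mm. A picture is of the moment at which its call begins: read the wrist's pose just before it. camera_params takes no time and is no camera call.
- job_done(): hands the job in; it is judged then, once.
The state is a dict: "clock": time; "joints": joint angles; "joint_vel": joint speeds; "joint_efforts": joint torques, N m; "position": TCP position; "ee_rot": TCP orientation; "contact_force": force on the tool from outside, world axes, zero at the start; "wrist_torque": the same for the moment, N m; "gripper_width": finger opening in mm; "grasp_force": force on a finger pad.
Only numpy, scipy, OpenCV 4.12 (cv2) and the standard library are available. Lean on these libraries where they do the work, as an engineer would, in place of code of your own. Each camera call takes 0.05 s, during which the arm holds its last target. There are 200 camera calls.

## Working session

There is one attempt and no reset: what is moved stays moved. The work goes in short steps, Python scripts to look and compute and a tool call to move; the robot and the scene stay as the last step left them, time stands still between calls to the robot, and variables do not carry over. Pictures are saved under pics/ and viewed, at most 10 in all, crops included, and the job is handed in when it is done.

Besides the shell and the picture viewer there is one more tool, called after "Call:" by a JSON object that holds its "name" and its "arguments". servo_tool: Moves the arm, as the interface text tells. Its arguments: {"type":"object","properties":{"motion":{"type":"array"}},"required":["motion"]}

```bash
mkdir -p pics
python3 - <<'E'
from bench import *
import cv2,numpy as np
s=sensors.read_state();print(s['clock'],s['position'],s['ee_rot'],s['gripper_width'])
for n in("top","side"):
    im,d=get_image(n);np.savez(f'pics/{n}.npz',im=im,d=d);cv2.imwrite(f'pics/{n}0.png',im[:,:,::-1]);print(n,camera_params(n))
E
```

```text
0.0 [137.93217049 608.93397514 202.81514712] [ 9.93791665e-01 -1.11251628e-01 -6.97111118e-05  1.09421463e-03] 85.23567365385995
top {'camera_matrix': array([[494.17028712,   0.        , 314.60337052],
       [  0.        , 494.17028712, 233.80834701],
       [  0.        ,   0.        ,   1.        ]]), 'R': array([[-0.01543781, -0.999806  ,  0.01223233],
       [-0.99571444,  0.01425669, -0.09137556],
       [ 0.09118344, -0.01359054, -0.99574137]]), 't': array([  30.00354501,  566.04571827, 1407.01817791])}
side {'camera_matrix': array([[537.3762504 ,   0.        , 320.59964043],
       [  0.        , 537.3762504 , 240.35964485],
       [  0.        ,   0.        ,   1.        ]]), 'R': array([[ 0.94152099, -0.33688399, -0.0068843 ],
       [-0.23901532, -0.65331839, -0.71836395],
       [ 0.23750767,  0.67800019, -0.69563341]]), 't': array([-514.38579994,  220.66516719, 1480.91473009])}
```

View pics/top0.png

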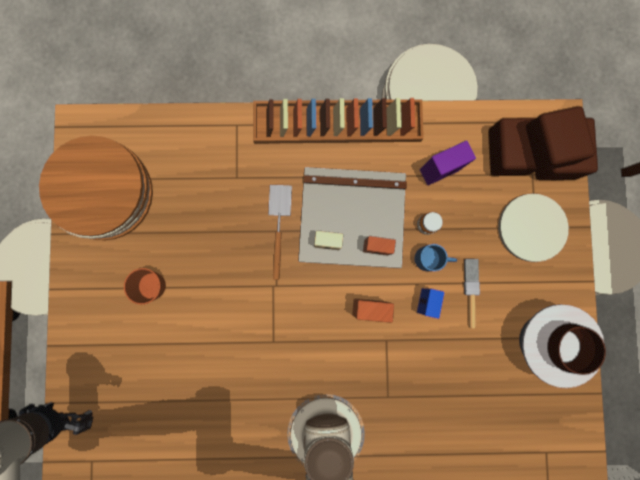

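View pics/side0.png

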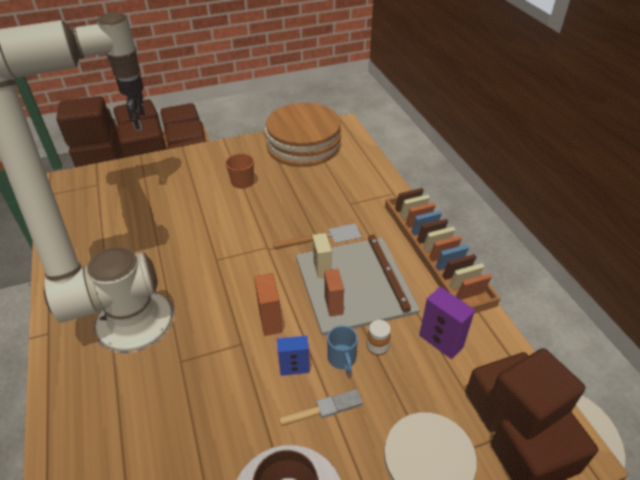

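In the top view, the terracotta candidates are (380,245) on the board and (375,310) on the table nearer the robot. The one at (375,310) looks larger. The blue (431,303) and purple (448,162) blocks are excluded. The smaller one, on the board, fits the description, and I'll confirm it with sizes and a crop.

```bash
cat > h.py <<'E'
import numpy as np,cv2
from bench import *
def pts(n,d):
    c=camera_params(n);K=c['camera_matrix'];v,u=np.mgrid[:480,:640]
    p=np.stack([(u-K[0,2])/K[0,0]*d,(v-K[1,2])/K[1,1]*d,d],-1)
    return (p-c['t'])@c['R']
def ray(n,uv,z):
    c=camera_params(n);K=c['camera_matrix'];r=c['R'].T@np.linalg.solve(K,[*uv,1]);o=-c['R'].T@c['t']
    return o+r*(z-o[2])/r[2]
def rect(m,P,zlo,zhi,box):
    x,y,w,h=box;k=np.zeros(m.shape,bool);k[y:y+h,x:x+w]=1
    k&=m&(P[...,2]>zlo)&(P[...,2]<zhi);q=P[k]
    return len(q),q.mean(0).round(1),np.median(q[:,2]).round(1),cv2.minAreaRect(q[:,:2].astype(np.float32))
E
python3 - <<'E'
from h import *
a=np.load('pics/top.npz');im,d=a['im'],a['d'];P=pts('top',d)
hsv=cv2.cvtColor(im,cv2.COLOR_RGB2HSV);al=d>0
for nm,b,lo,hi in(('red',(355,225,50,40),110,145),('big',(345,290,55,40),60,250),('cream',(305,222,45,35),110,145),('blue',(412,280,40,45),60,250),('mug',(412,238,40,40),75,95),('jar',(415,205,35,35),70,90)):
    print(nm,rect(al,P,lo,hi,b))
print('board',rect(al&(hsv[...,1]<70),P,10,26,(285,160,130,120)))
print('strip',rect(al,P,33,48,(295,160,120,40)))
m=(hsv[...,1]<60)&(P[...,2]>8)&(P[...,2]<50);k=np.zeros_like(m);k[160:275,290:415]=1
c=cv2.approxPolyDP(cv2.convexHull(np.argwhere(m&k)[:,::-1].astype(np.int32)),5,True)[:,0];print(c.tolist(),[ray('top',p,18)[:2].round(1) for p in c])
b=im[160:340,270:470];cv2.imwrite('pics/c.png',cv2.resize(b[:,:,::-1],(667,600),interpolation=cv2.INTER_CUBIC))
E
```

```text
red (431, array([ 526.1, -154. ,  127.6]), np.float64(128.1), ((526.72412109375, -154.82882690429688), (75.46651458740234, 40.7174072265625), 81.52932739257812))
big (793, array([ 351.6, -129.2,  137. ]), np.float64(140.8), ((350.3446044921875, -132.66586303710938), (96.79872131347656, 51.61528015136719), 83.86270904541016))
cream (419, array([542.7, -13.7, 128.3]), np.float64(128.3), ((543.3027954101562, -13.92763900756836), (74.78443908691406, 40.20376968383789), 82.30317687988281))
blue (522, array([ 367.8, -293.1,  104.7]), np.float64(109.4), ((366.8677673339844, -297.250732421875), (41.95907211303711, 75.15174865722656), 75.730224609375))
mug (168, array([ 491.5, -309.1,   83.5]), np.float64(83.8), ((491.8902587890625, -306.5246887207031), (74.63566589355469, 76.26376342773438), 39.63459396362305))
jar (289, array([ 592.4, -307.8,   80. ]), np.float64(80.1), ((593.0443725585938, -307.6592712402344), (51.366607666015625, 51.8300666809082), 88.84368133544922))
board (7679, array([613.1, -87.9,  18.3]), np.float64(18.4), ((618.3839721679688, -67.69329833984375), (344.80328369140625, 280.1231689453125), 85.72225952148438))
strip (789, array([716.7, -97.9,  40. ]), np.float64(40.1), ((717.1600952148438, -97.82490539550781), (297.5749206542969, 23.572532653808594), 85.64802551269531))
[[405, 175], [399, 267], [299, 260], [290, 203], [305, 168]] [array([ 737.7, -248.2]), array([ 466.9, -222. ]), array([491.5,  67.9]), array([658.8,  92.2]), array([762.5,  46.8])]
```

View pics/c.png

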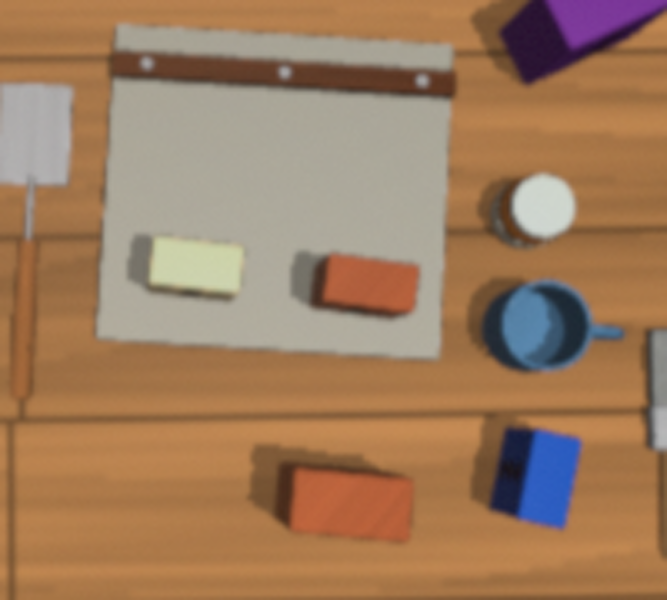

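The crop confirms it. The red paver on the board (crop ~370,283) measures 75×40 mm with its top at 128 mm. The other terracotta block (crop ~352,503) is 97×51×141 mm, so it's the decoy. Now I'll move round at travel height.

Call:
{"name": "servo_tool", "arguments": {"motion": [{"travel": [0.1,0.08,0],"rot": [0,0,-0.012],"hand": 0.4},{"travel": [0.1,0.08,0],"rot": [0,0,0],"hand": 0.4},{"travel": [0.1,0.08,0],"rot": [0,0,0],"hand": 0.4},{"travel": [0.1,0.08,0],"rot": [0,0,0],"hand": 0.4},{"travel": [0.1,0.08,0],"rot": [0,0,0],"hand": 0.4},{"travel": [0.1,0.08,0],"rot": [0,0,0],"hand": 0.4},{"travel": [0.1,0.08,0],"rot": [0,0,0],"hand": 0.4},{"travel": [0.1,0.08,0],"rot": [0,0,0],"hand": 0.4},{"travel": [0.1,0.08,0],"rot": [0,0,0],"hand": 0.4},{"travel": [0.1,0.08,0],"rot": [0,0,0],"hand": 0.4}]}}

```text
clock: 0.93
position: [354.7, 371.9, 203.6]
ee_rot: [0.997, -0.074, -0.0, 0.0]
contact_force: [0.3, 0.1, -0.4]
gripper_width: 34.1
grasp_force: 0.0
```

Call:
{"name": "servo_tool", "arguments": {"motion": [{"travel": [0.044,0.134,0],"rot": [0,0,0],"hand": 0.4},{"travel": [0.044,0.134,0],"rot": [0,0,0],"hand": 0.4},{"travel": [0.044,0.134,0],"rot": [0,0,0],"hand": 0.4},{"travel": [0.044,0.134,0],"rot": [0,0,0],"hand": 0.4},{"travel": [0.044,0.134,0],"rot": [0,0,0],"hand": 0.4},{"travel": [0.044,0.134,0],"rot": [0,0,0],"hand": 0.4},{"travel": [0.044,0.134,0],"rot": [0,0,0],"hand": 0.4},{"travel": [0.044,0.134,0],"rot": [0,0,0],"hand": 0.4},{"travel": [0.044,0.134,0],"rot": [0,0,0],"hand": 0.4},{"travel": [0.044,0.134,0],"rot": [0,0,0],"hand": 0.4}]}}

```text
clock: 1.77
position: [413.3, 24.2, 203.9]
ee_rot: [0.997, -0.073, 0.0, -0.0]
contact_force: [0.5, 0.1, 0.3]
gripper_width: 34.0
grasp_force: 0.0
```

Call:
{"name": "servo_tool", "arguments": {"motion": [{"travel": [0.044,0.134,0],"rot": [0,0,0],"hand": 0.4},{"travel": [0.044,0.134,0],"rot": [0,0,0],"hand": 0.4},{"travel": [0.044,0.134,0],"rot": [0,0,0],"hand": 0.4},{"travel": [0.044,0.134,0],"rot": [0,0,0],"hand": 0.4},{"travel": [0,0,0],"rot": [0,0,0],"hand": 0.4},{"travel": [0,0,0],"rot": [0,0,0],"hand": 0.4}]}}

```text
clock: 2.27
position: [437.1, -114.7, 203.3]
ee_rot: [0.997, -0.076, -0.001, -0.0]
contact_force: [0.1, 0.6, 0.4]
gripper_width: 34.1
grasp_force: 0.0
```

Run:
```python
from h import *
s=sensors.read_state();print(s['clock'],s['position'],s['ee_rot'],s['gripper_width'])
im,d=get_image('wrist');c=camera_params('wrist');print(c)
from scipy.spatial.transform import Rotation as R
K=c['camera_matrix'];v,u=np.mgrid[:480,:640]
p=np.stack([(u-K[0,2])/K[0,0]*d,(v-K[1,2])/K[1,1]*d,d,np.ones_like(d)],-1)@np.array(c['mount']).T
P=R.from_quat(s['ee_rot']).apply(p[...,:3].reshape(-1,3)).reshape(480,640,3)+s['position']
h=cv2.cvtColor(im,cv2.COLOR_RGB2HSV)
k=(d>0)&(P[...,2]>122)&(P[...,2]<134)&(P[...,0]>470)&(P[...,0]<600)&(P[...,1]<-90)
q=P[k];print(len(q))
if len(q):print(np.median(q[:,2]),cv2.minAreaRect(q[:,:2].astype(np.float32)))
cv2.imwrite('pics/w1.png',im[:,:,::-1])
```

```text
2.2667 [ 437.10574233 -114.67762978  203.27240727] [ 9.97121494e-01 -7.58167551e-02 -7.38372206e-04 -1.98578270e-05] 34.14846753387251
{'camera_matrix': array([[401.63971987,   0.        , 317.42186689],
       [  0.        , 401.63971987, 231.46605608],
       [  0.        ,   0.        ,   1.        ]]), 'mount': array([[ 1.39801074e-04, -9.50062287e-01, -3.12060301e-01,
         8.00311782e+01],
       [ 9.99999977e-01,  8.19891122e-05,  1.98379310e-04,
        -1.52925520e+00],
       [-1.62887154e-04, -3.12060321e-01,  9.50062277e-01,
        -1.69835990e+02],
       [ 0.00000000e+00,  0.00000000e+00,  0.00000000e+00,
         1.00000000e+00]])}
9714
127.75145029206428 ((528.0067138671875, -152.47906494140625), (75.2292709350586, 39.70810317993164), 81.33041381835938)
```

View pics/w1.png

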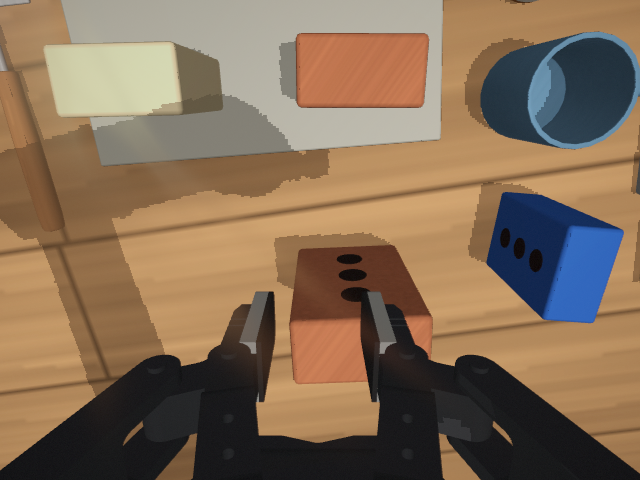

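The wrist view shows the red paver's top at (362,70) and the decoy below the fingers. The wrist measurement agrees with the top camera: (528,-152.5), z 128, yaw -8.7°. Next I line up behind it and lower.

Call:
{"name": "servo_tool", "arguments": {"motion": [{"travel": [0.09,0.05,0],"rot": [0,0,0],"hand": 0.4},{"travel": [0.09,0.05,0],"rot": [0,0,0],"hand": 0.4},{"travel": [0,0,0.1],"rot": [0,0,0],"hand": 0.4},{"travel": [0,0,0.1],"rot": [0,0,0],"hand": 0.4},{"travel": [0,0,0.1],"rot": [0,0,0],"hand": 0.4},{"travel": [0,0,0.09],"rot": [0,0,0],"hand": 0.4},{"travel": [0,0,0],"rot": [0,0,0],"hand": 0.4},{"travel": [0,0,0],"rot": [0,0,0],"hand": 0.4}]}}

```text
clock: 2.98
position: [478.0, -143.3, 106.0]
ee_rot: [0.997, -0.072, -0.001, 0.0]
contact_force: [-0.5, 0.5, 0.3]
gripper_width: 34.1
grasp_force: 0.0
```

Call:
{"name": "servo_tool", "arguments": {"motion": [{"travel": [0.024,0.002,0],"rot": [0,0,0],"hand": 0.4},{"travel": [0.024,0.002,0],"rot": [0,0,0],"hand": 0.4},{"travel": [0.024,0.002,0],"rot": [0,0,0],"hand": 0.4},{"travel": [0.02,0.002,0],"rot": [0,0,0],"hand": 0.4},{"travel": [0.02,0.002,0],"rot": [0,0,0],"hand": 0.4},{"travel": [0.02,0,0],"rot": [0,0,0],"hand": 0.4}]}}

```text
clock: 3.48
position: [511.5, -152.1, 106.8]
ee_rot: [0.997, -0.074, 0.0, -0.0]
contact_force: [0.2, 0.2, 0.3]
gripper_width: 34.2
grasp_force: 0.0
```

Call:
{"name": "servo_tool", "arguments": {"motion": [{"travel": [0.02,0,0],"rot": [0,0,0],"hand": 0.4},{"travel": [0.02,0,0],"rot": [0,0,0],"hand": 0.4},{"travel": [0.02,0,0],"rot": [0,0,0],"hand": 0.4},{"travel": [0.02,0,0],"rot": [0,0,0],"hand": 0.4}]}}

```text
clock: 3.82
position: [530.9, -154.8, 106.3]
ee_rot: [0.997, -0.074, -0.0, -0.0]
contact_force: [0.1, -0.1, -0.4]
gripper_width: 34.0
grasp_force: 0.0
```

Run:
```python
from h import *
im,d=get_image('side');cv2.imwrite('pics/s2.png',cv2.resize(im[180:360,220:460,::-1],(720,540)))
```

```text
(no output)
```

View pics/s2.png

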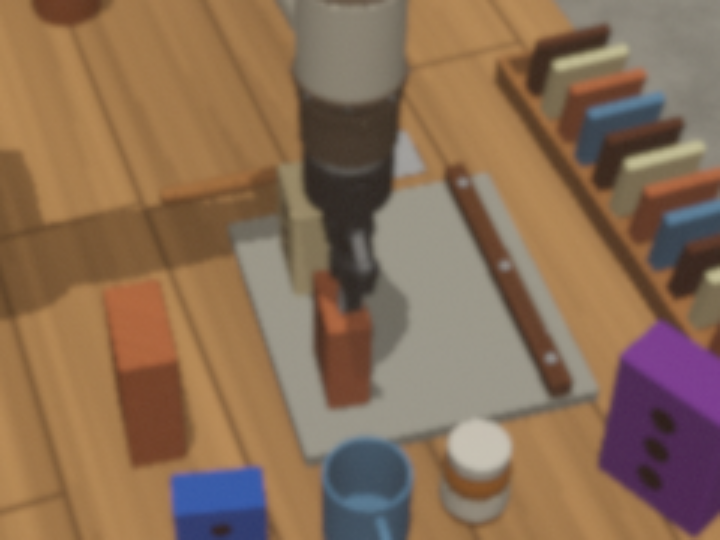

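The paver is still standing (crop ~345,340) and the fingertip (crop ~350,300) appears over its top or just past it. I'll measure in depth before pushing on.

Run:
```python
from h import *
from scipy.spatial.transform import Rotation as R
s=sensors.read_state();print(s['clock'],s['position'],s['contact_force'],s['wrist_torque'])
im,d=get_image('wrist');c=camera_params('wrist')
K=c['camera_matrix'];v,u=np.mgrid[:480,:640]
p=np.stack([(u-K[0,2])/K[0,0]*d,(v-K[1,2])/K[1,1]*d,d,np.ones_like(d)],-1)@np.array(c['mount']).T
P=R.from_quat(s['ee_rot']).apply(p[...,:3].reshape(-1,3)).reshape(480,640,3)+s['position']
h=cv2.cvtColor(im,cv2.COLOR_RGB2HSV)
k=(d>0)&(P[...,2]>60)&(P[...,0]>470)&(P[...,0]<640)&(P[...,1]<-90)&(h[...,0]<14)&(h[...,1]>120)
q=P[k];print('red',len(q),np.percentile(q,[2,50,98],axis=0).round(0).tolist())
for z in range(100,140,4):
    w=q[abs(q[:,2]-z)<2]
    if len(w)>20:print(z,len(w),np.percentile(w[:,:2],[3,97],axis=0).round(0).tolist())
k=(d>0)&(h[...,2]<80)&(h[...,1]<90)&(P[...,2]<170);k[:200]=0
q=P[k];print('finger',np.percentile(q[:,2],[1,10]),len(q))
cv2.imwrite('pics/w3.png',im[:,:,::-1])
```

```text
3.8667 [ 531.99963063 -154.9463527   106.3645888 ] [0.92161864 0.18334876 0.46568057] [-0.0627554  -0.09974924 -0.01270391]
red 16569 [[511.0, -189.0, 65.0], [543.0, -154.0, 127.0], [552.0, -120.0, 129.0]]
100 288 [[542.0, -189.0], [553.0, -121.0]]
104 347 [[542.0, -189.0], [553.0, -122.0]]
108 475 [[542.0, -189.0], [553.0, -121.0]]
112 548 [[543.0, -189.0], [553.0, -122.0]]
116 573 [[543.0, -188.0], [553.0, -122.0]]
120 603 [[542.0, -189.0], [553.0, -122.0]]
124 906 [[541.0, -189.0], [553.0, -121.0]]
128 9968 [[511.0, -187.0], [549.0, -121.0]]
136 48 [[521.0, -171.0], [544.0, -135.0]]
finger [38.68194661 54.96887516] 2970
```

View pics/w3.png

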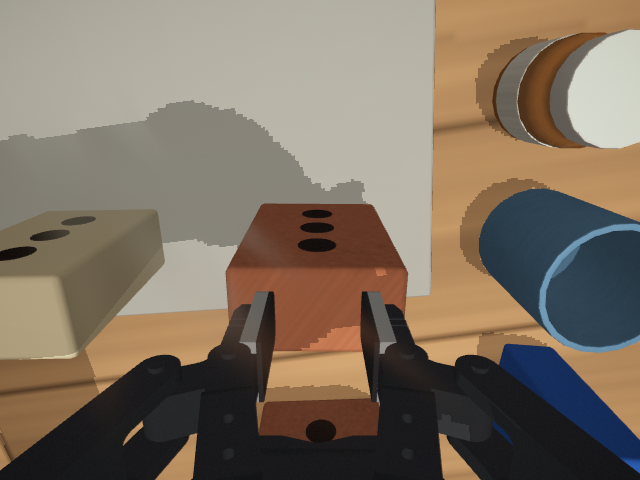

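The paver hasn't moved: its top still spans x 511–549 at z 128. The fingertips, at about (262,293) and (378,293), seem to be passing just above it. I'll measure where the tips really are in the tool frame.

Run:
```python
from h import *
s=sensors.read_state();print(s['position'],s['gripper_width'])
im,d=get_image('wrist');c=camera_params('wrist');K=c['camera_matrix']
for u,v in((250,300),(255,296),(262,296),(268,300),(268,330),(265,380),(370,300),(378,296),(384,300),(372,340),(375,380)):
    z=float(d[v,u]);p=np.array(c['mount'])@[(u-K[0,2])/K[0,0]*z,(v-K[1,2])/K[1,1]*z,z,1];print((u,v),im[v,u],round(z),p[:3].round(1))
```

```text
[ 531.34689724 -154.81980216  106.28467062] 34.00328398340438
(250, 300) [145  86  60] 166 [  1.3 -29.4 -20.8]
(255, 296) [100  98  94] 148 [ 11.  -24.6 -36.2]
(262, 296) [99 98 94] 149 [ 11.  -22.  -36.1]
(268, 300) [28 26 25] 146 [ 10.8 -19.5 -38.9]
(268, 330) [42 30 25] 140 [  4.  -18.7 -48. ]
(265, 380) [40 30 25] 131 [ -7.2 -18.7 -60.1]
(370, 300) [99 98 94] 146 [ 11.   17.6 -39.2]
(378, 296) [98 97 93] 148 [ 11.2  20.8 -36.6]
(384, 300) [147  86  58] 164 [  2.1  25.7 -22.5]
(372, 340) [53 37 27] 126 [  8.3  15.6 -60.7]
(375, 380) [39 38 37] 124 [ -2.1  16.3 -66.5]
```

The tips are really about 36 mm behind the nominal TCP at this opening (world z≈142), so they passed 14 mm over the paver without touching it. I'll back off and check the shut fingers too.

Call:
{"name": "servo_tool", "arguments": {"motion": [{"travel": [-0.05,0,0],"rot": [0,0,0],"hand": 0.4},{"travel": [-0.06,0,0],"rot": [0,0,0],"hand": 0.4},{"travel": [-0.06,0,0],"rot": [0,0,0],"hand": 0.2},{"travel": [-0.05,0,0],"rot": [0,0,0],"hand": 0},{"travel": [0,0,0],"rot": [0,0,0],"hand": 0},{"travel": [0,0,0],"rot": [0,0,0],"hand": 0},{"travel": [0,0,0],"rot": [0,0,0],"hand": 0}]}}

```text
clock: 4.55
position: [476.9, -146.7, 106.8]
ee_rot: [0.997, -0.074, 0.001, 0.0]
contact_force: [-0.1, -0.0, -0.6]
gripper_width: 0.0
grasp_force: 0.0
```

Run:
```python
from h import *
s=sensors.read_state();print(s['clock'],s['position'],s['gripper_width'])
im,d=get_image('wrist');c=camera_params('wrist');K=c['camera_matrix']
v,u=np.mgrid[:480,:640]
p=np.stack([(u-K[0,2])/K[0,0]*d,(v-K[1,2])/K[1,1]*d,d,np.ones_like(d)],-1)@np.array(c['mount']).T
for U in range(285,350,8):
    # topmost pixel in column which is gripper: tool x within 14, near y
    col=[(v,p[v,U,:3].round(0).tolist(),im[v,U].tolist()) for v in range(200,400) if d[v,U]>0 and abs(p[v,U,0])<13 and p[v,U,2]>-60]
    print(U,col[:2])
cv2.imwrite('pics/w4.png',im[:,:,::-1])
```

```text
4.55 [ 476.91806271 -146.70860672  106.77463415] 0.04002768535813922
285 [(229, [-3.0, -23.0, 89.0], [128, 125, 114]), (230, [-4.0, -24.0, 90.0], [120, 117, 107])]
293 [(229, [-3.0, -18.0, 89.0], [110, 102, 93]), (230, [-4.0, -18.0, 90.0], [114, 110, 100])]
301 [(229, [-3.0, -13.0, 89.0], [147, 139, 127]), (230, [-4.0, -13.0, 90.0], [159, 145, 125])]
309 [(229, [-3.0, -7.0, 89.0], [136, 127, 114]), (230, [-10.0, -8.0, 107.0], [148, 111, 75])]
317 [(229, [-3.0, -2.0, 89.0], [135, 114, 91]), (230, [-10.0, -2.0, 108.0], [178, 138, 92])]
325 [(229, [-9.0, 4.0, 106.0], [156, 116, 77]), (230, [-9.0, 4.0, 106.0], [179, 138, 93])]
333 [(229, [-9.0, 10.0, 107.0], [132, 94, 63]), (230, [-10.0, 10.0, 107.0], [180, 138, 92])]
341 [(229, [-9.0, 16.0, 106.0], [135, 95, 63]), (230, [-9.0, 16.0, 105.0], [180, 137, 93])]
349 [(229, [-9.0, 21.0, 107.0], [137, 96, 63]), (230, [-9.0, 21.0, 106.0], [180, 138, 94])]
```

View pics/w4.png

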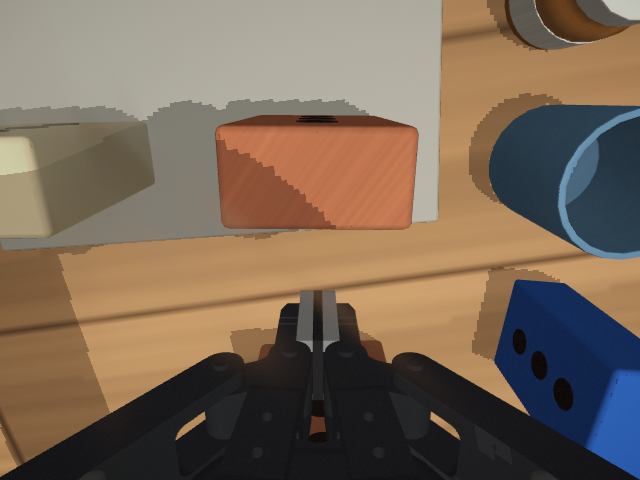

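The shut tips sit at row ~291, which also puts them about 33 mm behind the TCP. I'll allow for a 35 mm tip offset and lower by that much before pushing.

Call:
{"name": "servo_tool", "arguments": {"motion": [{"travel": [0,0,0.07],"rot": [0,0,0],"hand": 0.4},{"travel": [0,0,0.066],"rot": [0,0,0],"hand": 0.4},{"travel": [0,0,0],"rot": [0,0,0],"hand": 0.4},{"travel": [0.024,0,0],"rot": [0,0,0],"hand": 0.4},{"travel": [0.024,0,0],"rot": [0,0,0],"hand": 0.4},{"travel": [0.024,0,0],"rot": [0,0,0],"hand": 0.4},{"travel": [0.02,0,0],"rot": [0,0,0],"hand": 0.4},{"travel": [0.02,0,0],"rot": [0,0,0],"hand": 0.4},{"travel": [0,0,0],"rot": [0,0,0],"hand": 0.4}]}}

```text
clock: 5.35
position: [505.2, -150.9, 72.8]
ee_rot: [0.997, -0.074, 0.001, 0.0]
contact_force: [-0.9, -0.8, 0.2]
gripper_width: 33.9
grasp_force: 0.6
```

Call:
{"name": "servo_tool", "arguments": {"motion": [{"travel": [0.02,0,0],"rot": [0,0,0],"hand": 0.4},{"travel": [0.02,0,0],"rot": [0,0,0],"hand": 0.4},{"travel": [0.02,0,0],"rot": [0,0,0],"hand": 0.4}]}}

```text
clock: 5.6
position: [519.5, -153.0, 72.7]
ee_rot: [0.997, -0.073, 0.001, 0.0]
contact_force: [-0.5, -0.6, 1.8]
gripper_width: 34.1
grasp_force: 0.3
```

Run:
```python
from h import *
im,d=get_image('side');cv2.imwrite('pics/s5.png',cv2.resize(im[200:340,240:440,::-1],(720,504)))
s=sensors.read_state();print(s['clock'],s['position'],s['contact_force'])
```

```text
5.65 [ 520.93006335 -153.17850578   72.74761771] [ 0.34597355 -0.07653089 -0.28486637]
```

View pics/s5.png

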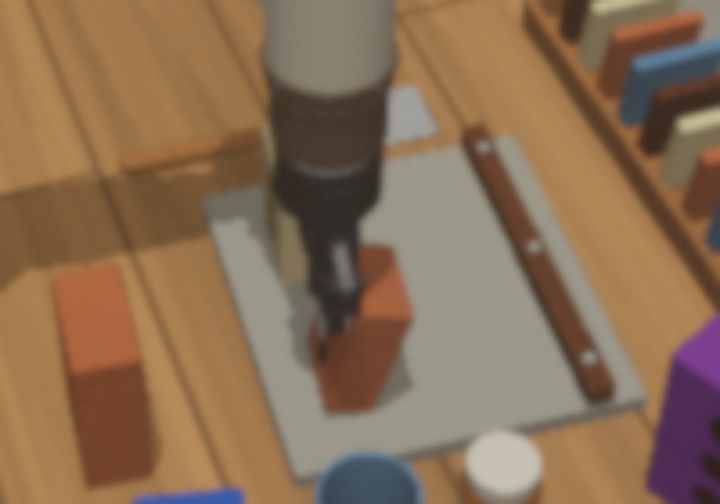

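The paver is leaning towards the strip (crop ~365,330), so I'll keep pushing gently and then wait.

Call:
{"name": "servo_tool", "arguments": {"motion": [{"travel": [0.016,0,0],"rot": [0,0,0],"hand": 0.4},{"travel": [0.016,0,0],"rot": [0,0,0],"hand": 0.4},{"travel": [0.016,0,0],"rot": [0,0,0],"hand": 0.4},{"travel": [0.016,0,0],"rot": [0,0,0],"hand": 0.4},{"travel": [0,0,0],"rot": [0,0,0],"hand": 0.4},{"travel": [0,0,0],"rot": [0,0,0],"hand": 0.4},{"travel": [0,0,0],"rot": [0,0,0],"hand": 0.4}]}}

```text
clock: 6.23
position: [534.3, -155.3, 72.3]
ee_rot: [0.997, -0.074, -0.0, -0.0]
contact_force: [-0.3, 0.7, -0.8]
gripper_width: 34.4
grasp_force: 0.0
```

```bash
cat >> h.py <<'E'
from scipy.spatial.transform import Rotation as R
def look(name):
    s=sensors.read_state();print(s['clock'],s['position'],s['contact_force'])
    im,d=get_image('wrist');c=camera_params('wrist');K=c['camera_matrix'];v,u=np.mgrid[:480,:640]
    p=np.stack([(u-K[0,2])/K[0,0]*d,(v-K[1,2])/K[1,1]*d,d,np.ones_like(d)],-1)@np.array(c['mount']).T
    P=R.from_quat(s['ee_rot']).apply(p[...,:3].reshape(-1,3)).reshape(480,640,3)+s['position']
    cv2.imwrite(f'pics/{name}.png',im[:,:,::-1]);rep(im,d,P)
def rep(im,d,P):
    h=cv2.cvtColor(im,cv2.COLOR_RGB2HSV);b=(d>0)&(P[...,0]>480)&(P[...,0]<740)
    for nm,k in(('paver',b&(h[...,0]<14)&(h[...,1]>110)&(P[...,2]>52)&(P[...,2]<63)&(P[...,1]<-90)&(P[...,1]>-230)),('strip',b&(P[...,2]>36)&(P[...,2]<44)&(P[...,0]>680))):
        q=P[k];print(nm,len(q))
        if len(q)>50:print(np.median(q[:,2]).round(1),np.array(cv2.boxPoints(r:=cv2.minAreaRect(q[:,:2].astype(np.float32)))).round(1).tolist(),np.round(r[0],1),np.round(r[1],1),round(r[2],2))
E
python3 - <<'E'
from h import *
look('w6')
im,d=get_image('top');print('TOP');rep(im,d,pts('top',d))
E
```

```text
6.2333 [ 534.28625298 -155.25188483   72.29918032] [-0.29140442  0.7150513  -0.81055367]
paver 35805
57.8 [[543.2999877929688, -192.39999389648438], [646.5, -208.39999389648438], [658.0, -134.5], [554.7999877929688, -118.5]] [ 600.7 -163.5] [ 74.8 104.4] 81.17
strip 0
TOP
paver 292
58.3 [[608.2999877929688, -205.0], [649.5999755859375, -210.3000030517578], [659.0999755859375, -136.60000610351562], [617.7999877929688, -131.1999969482422]] [ 633.7 -170.8] [74.4 41.6] 82.66
strip 711
40.1 [[687.0999755859375, 504.5], [689.5999755859375, -751.5999755859375], [740.0999755859375, -751.5], [737.5999755859375, 504.6000061035156]] [ 713.6 -123.5] [  50.5 1256.1] 0.11
```

It has fallen flat: top at z 58, yaw -8.8°, front end about 46 mm short of the strip. I'll back off, turn to the board yaw and lower behind its end.

Call:
{"name": "servo_tool", "arguments": {"motion": [{"travel": [-0.06,0,0],"rot": [0,0,-0.0115],"hand": 0.4},{"travel": [-0.06,0,0],"rot": [0,0,0],"hand": 0.4},{"travel": [0,0,0],"rot": [0,0,0],"hand": 0.4},{"travel": [0,0,0.074],"rot": [0,0,0],"hand": 0.4},{"travel": [0,0,0.074],"rot": [0,0,0],"hand": 0.4},{"travel": [0,0,0.074],"rot": [0,0,0],"hand": 0.4},{"travel": [0,0,0.06],"rot": [0,0,0],"hand": 0.4},{"travel": [0,0,0],"rot": [0,0,0],"hand": 0.4},{"travel": [0,0,0],"rot": [0,0,0],"hand": 0.4}]}}

```text
clock: 7.08
position: [504.7, -152.1, 1.6]
ee_rot: [0.999, -0.037, -0.001, 0.0]
contact_force: [0.9, 0.1, 0.2]
gripper_width: 34.2
grasp_force: 0.0
```

Run:
```python
from h import *
look('w7')
im,d=get_image('top');P=pts('top',d);k=(d>0)&(P[...,2]>36)&(P[...,2]<44);k[:165]=0;k[200:]=0;k[:,:300]=0;k[:,410:]=0
q=P[k];print('strip',cv2.minAreaRect(q[:,:2].astype(np.float32)),cv2.fitLine(q[:,:2].astype(np.float32),2,0,.01,.01).ravel())
```

```text
7.0833 [ 504.67981213 -152.06712265    1.57328795] [0.90091063 0.08263935 0.20787577]
paver 53366
57.8 [[488.3999938964844, -184.0], [605.4000244140625, -201.6999969482422], [616.5999755859375, -127.80000305175781], [499.6000061035156, -110.0]] [ 552.5 -155.9] [ 74.8 118.3] 81.36
strip 0
strip ((716.845458984375, -98.13473510742188), (298.2531433105469, 23.80034065246582), 85.48609924316406) [ 7.4358985e-02  9.9723154e-01  7.1700800e+02 -9.6624771e+01]
```

View pics/w7.png

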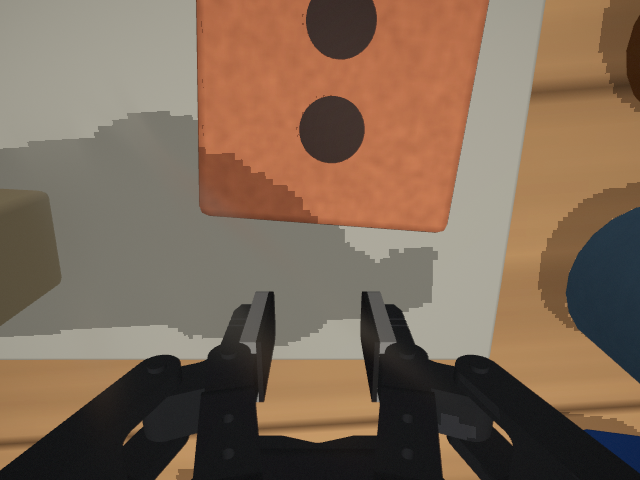

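The paver's near end is centred ahead of the fingers (columns 200–445, row ~222; fingers centred on ~318). Strip yaw is -4.3° and tool yaw -4.2°. Now the push.

Call:
{"name": "servo_tool", "arguments": {"motion": [{"travel": [0.024,0,0],"rot": [0,0,0],"hand": 0.4},{"travel": [0.024,0,0],"rot": [0,0,0],"hand": 0.4},{"travel": [0.024,0,0],"rot": [0,0,0],"hand": 0.4},{"travel": [0.02,0,0],"rot": [0,0,0],"hand": 0.4},{"travel": [0.02,0,0],"rot": [0,0,0],"hand": 0.4},{"travel": [0.02,0,0],"rot": [0,0,0],"hand": 0.4},{"travel": [0.02,0,0],"rot": [0,0,0],"hand": 0.4}]}}

```text
clock: 7.77
position: [538.1, -155.0, 1.3]
ee_rot: [0.999, -0.039, -0.005, -0.0]
contact_force: [-10.1, -0.8, 7.0]
gripper_width: 34.0
grasp_force: 4.8
```

Call:
{"name": "servo_tool", "arguments": {"motion": [{"travel": [0.02,0,0],"rot": [0,0,0],"hand": 0.4},{"travel": [0.02,0,0],"rot": [0,0,0],"hand": 0.4},{"travel": [0.02,0,0],"rot": [0,0,0],"hand": 0.4},{"travel": [0.02,0,0],"rot": [0,0,0],"hand": 0.4}]}}

```text
clock: 8.1
position: [557.7, -156.7, 1.2]
ee_rot: [0.999, -0.038, -0.005, -0.0]
contact_force: [-8.9, -0.1, 6.0]
gripper_width: 34.3
grasp_force: 4.4
```

Run:
```python
from h import *
look('w8')
```

```text
8.1 [ 557.72850358 -156.68149308    1.16362475] [-8.87061566 -0.07946136  6.04978247]
paver 74871
57.8 [[566.5999755859375, -194.89999389648438], [659.0, -202.3000030517578], [665.0, -127.4000015258789], [572.5, -120.0999984741211]] [ 615.8 -161.2] [75.1 92.8] 85.47
strip 0
```

It's square now (-4.5°) with about 22 mm to go.

Call:
{"name": "servo_tool", "arguments": {"motion": [{"travel": [0.02,0,0],"rot": [0,0,0],"hand": 0.4},{"travel": [0.02,0,0],"rot": [0,0,0],"hand": 0.4},{"travel": [0.016,0,0],"rot": [0,0,0],"hand": 0.4},{"travel": [0.01,0,0],"rot": [0,0,0],"hand": 0.4},{"travel": [0.008,0,0],"rot": [0,0,0],"hand": 0.4}]}}

```text
clock: 8.57
position: [577.0, -157.8, 1.1]
ee_rot: [0.999, -0.038, -0.005, -0.0]
contact_force: [-7.8, 0.7, 5.1]
gripper_width: 33.9
grasp_force: 4.1
```

Call:
{"name": "servo_tool", "arguments": {"motion": [{"travel": [0.008,0,0],"rot": [0,0,0],"hand": 0.4},{"travel": [0.008,0,0],"rot": [0,0,0],"hand": 0.4}]}}

```text
clock: 8.73
position: [580.7, -158.1, 1.1]
ee_rot: [0.999, -0.038, -0.005, -0.0]
contact_force: [-7.7, 1.4, 4.2]
gripper_width: 34.3
grasp_force: 3.8
```

Call:
{"name": "servo_tool", "arguments": {"motion": [{"travel": [0.006,0,0],"rot": [0,0,0],"hand": 0.4},{"travel": [0.006,0,0],"rot": [0,0,0],"hand": 0.4}]}}

```text
clock: 8.9
position: [581.0, -158.1, 1.1]
ee_rot: [0.999, -0.038, -0.008, -0.0]
contact_force: [-14.9, 2.4, 12.1]
gripper_width: 34.4
grasp_force: 7.8
```

Run:
```python
from h import *
look('w9')
```

```text
8.9 [ 581.02811105 -158.09780139    1.06038278] [-14.86681763   2.37713234  12.06520065]
paver 75291
57.8 [[589.9000244140625, -196.39999389648438], [682.5, -203.39999389648438], [688.0999755859375, -128.60000610351562], [595.5999755859375, -121.5999984741211]] [ 639.  -162.5] [75.1 92.8] 85.68
strip 0
```

The paver has stopped and the force is rising, so it has reached the strip. One small press to seat it, then I retract straight back and up.

Call:
{"name": "servo_tool", "arguments": {"motion": [{"travel": [0.008,0,0],"rot": [0,0,0],"hand": 0.4},{"travel": [0.006,0,0],"rot": [0,0,0],"hand": 0.4},{"travel": [0,0,0],"rot": [0,0,0],"hand": 0.4}]}}

```text
clock: 9.2
position: [580.7, -158.1, 1.1]
ee_rot: [0.999, -0.039, -0.011, -0.001]
contact_force: [-19.3, 3.8, 16.0]
gripper_width: 33.9
grasp_force: 10.2
```

Call:
{"name": "servo_tool", "arguments": {"motion": [{"travel": [-0.03,0,0],"rot": [0,0,0],"hand": 0.4},{"travel": [-0.08,0,0],"rot": [0,0,0],"hand": 0.4},{"travel": [-0.1,0,0],"rot": [0,0,0],"hand": 0.4},{"travel": [-0.08,0,-0.05],"rot": [0,0,0],"hand": 0.4},{"travel": [0,0,-0.14],"rot": [0,0,0],"hand": 0.4},{"travel": [0,0,-0.14],"rot": [0,0,0],"hand": 0.4},{"travel": [0,0,-0.14],"rot": [0,0,0],"hand": 0.4},{"travel": [0,0,-0.14],"rot": [0,0,0],"hand": 0.4},{"travel": [0,0,-0.14],"rot": [0,0,0],"hand": 0.4},{"travel": [0,0,0],"rot": [0,0,0],"hand": 0.4}]}}

```text
clock: 10.03
position: [524.3, -154.0, 197.9]
ee_rot: [0.999, -0.037, 0.008, 0.001]
contact_force: [1.1, -0.3, 0.3]
gripper_width: 34.1
grasp_force: 0.0
```

Run:
```python
from h import *
look('w10')
im,d=get_image('top');P=pts('top',d);print('cream',rect(d>0,P,110,145,(305,222,45,35)))
```

```text
10.0333 [ 524.2813627  -153.97649299  197.87022338] [ 1.11258582 -0.25284444  0.27406354]
paver 11066
57.8 [[590.5999755859375, -196.39999389648438], [669.4000244140625, -202.3000030517578], [675.0, -127.80000305175781], [596.2000122070312, -121.9000015258789]] [ 632.8 -162.1] [74.7 79. ] 85.72
strip 0
cream (0, array([nan, nan, nan]), np.float64(nan), ((0.0, 0.0), (0.0, 0.0), 0.0))h.py:13: RuntimeWarning: Mean of empty slice.
  return len(q),q.mean(0).round(1),np.median(q[:,2]).round(1),cv2.minAreaRect(q[:,:2].astype(np.float32))
  ret = um.true_divide(
  return _methods._mean(a, axis=axis, dtype=dtype,
  ret = ret.dtype.type(ret / rcount)
```

View pics/w10.png

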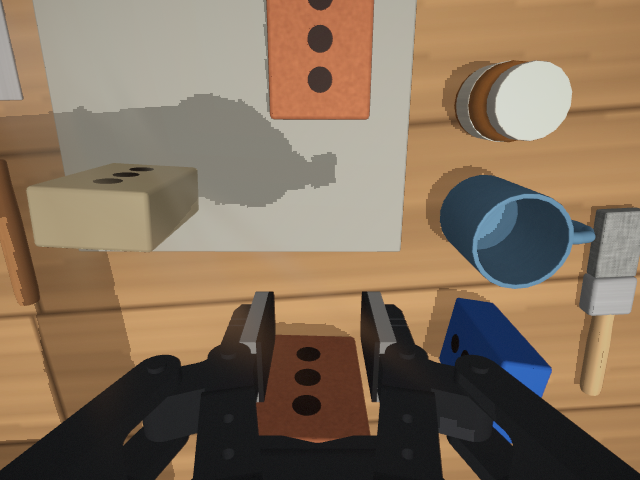

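The cream paver is standing (115,205), and the red one is lying flat and square (320,60). I'm at the picture limit, so I'll clear the arm and check the seating by numbers from the top camera.

Call:
{"name": "servo_tool", "arguments": {"motion": [{"travel": [-0.05,0.12,-0.1],"rot": [0,0,0],"hand": 0.4},{"travel": [-0.05,0.12,-0.1],"rot": [0,0,0],"hand": 0.4},{"travel": [-0.05,0.14,0],"rot": [0,0,0],"hand": 0.4},{"travel": [-0.05,0.14,0],"rot": [0,0,0],"hand": 0.4},{"travel": [0,0.14,0],"rot": [0,0,0],"hand": 0.4},{"travel": [0,0.14,0],"rot": [0,0,0],"hand": 0.4},{"travel": [0,0.14,0],"rot": [0,0,0],"hand": 0.4},{"travel": [0,0,0],"rot": [0,0,0],"hand": 0.4},{"travel": [0,0,0],"rot": [0,0,0],"hand": 0.4}]}}

```text
clock: 10.88
position: [450.6, -384.9, 236.7]
ee_rot: [0.999, -0.039, -0.002, -0.001]
contact_force: [-0.2, 0.8, 0.2]
gripper_width: 34.0
grasp_force: 0.0
```

Run:
```python
from h import *
im,d=get_image('top');P=pts('top',d);al=d>0
print('paver',rect(al,P,52,64,(340,170,80,90)));print('cream',rect(al,P,110,145,(305,222,45,35)))
print('strip',rect(al,P,36,44,(300,165,110,35)))
print('big',rect(al,P,120,150,(345,290,55,40)),'mug',rect(al,P,75,95,(412,238,40,40)))
s=sensors.read_state();print(s['clock'],s['position'])
a=np.deg2rad(-4.4);ex=np.array([np.cos(a),np.sin(a)])
for n,(lo,hi) in(('paver',(52,64)),('strip',(36,44))):
    k=al&(P[...,2]>lo)&(P[...,2]<hi);k[:165]=0;k[255:]=0;k[:,:340]=0;k[:,412:]=0
    q=P[k][:,:2];t=q@ex;l=q@[-ex[1],ex[0]];m=abs(l-np.dot([640,-162],[-ex[1],ex[0]]))<34;print(n,np.percentile(t[m],[1,50,99]).round(1))
```

```text
paver (965, array([ 644.7, -166.3,   58.1]), np.float64(58.3), ((588.7202758789062, -185.26040649414062), (246.925537109375, 107.90149688720703), 19.893592834472656))
cream (419, array([542.8, -13.6, 127.9]), np.float64(128.0), ((543.5371704101562, -13.826461791992188), (74.84378051757812, 40.24379348754883), 82.99610900878906))
strip (633, array([717., -96.,  40.]), np.float64(40.1), ((704.7410278320312, -97.15504455566406), (298.1713562011719, 47.881431579589844), 85.59233093261719))
big (729, array([ 350.6, -131.5,  140.9]), np.float64(141.3), ((350.1720886230469, -132.51712036132812), (96.36067962646484, 51.194862365722656), 83.74675750732422)) mug (68, array([ 497.7, -281.3,   84.1]), np.float64(84.9), ((498.47491455078125, -286.5476989746094), (33.29804229736328, 71.05400085449219), 71.06783294677734))
10.9333 [ 450.90888119 -383.77781813  237.16792302]
paver [603.1 656.9 710.5]
strip [602.  722.  733.4]
```

The paver's front end is at 710.5 mm along the board and the strip face at about 711, so it's seated. Cream and the decoy haven't moved.

```bash
python3 -c "
from bench import *
print(job_done())"
```

```text
the job is handed in; nothing more can be done
None
```

The job is handed in: the terracotta-red paver was pushed over flat and slid square against the stop strip (within about 1 mm on the top camera), with the cream paver still standing where it was and nothing else touched.

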